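# Square a gel plate on the UV viewing table and switch on its lamp

## Task

Using the scraper, nudge the glass gel plate across the viewing table's window until it lies against both metal stops, square in their corner, its long edge along the far stop; keep the gripper off the glass, do not strike it hard, and leave the bottles and the tip box as they stand. Then stand the scraper back in the slot of its stand, and only then switch the lamp on at the locking toggle: lift its sleeve, flip the lever over to the far side and let the sleeve drop back so that it is locked there.

Things in the scene. Friction and masses are not known exactly. Their poses are not given: they have to be found in the camera images.
- viewer: UV viewing table, fixed: white box 260 mm (its x) by 360 mm (its y), flat top 70 mm above the bench. Origin: centre of its underside. On top: a flush dark window (x -118 to +114, y -169 to +65 mm), aluminium stops along its +x and -y sides, and along +y a control strip with the locking toggle, its 46 mm square base centred at (+45, +125) mm. Stands left or right of the mat, turned up to 0.25 rad.
- stop_corner (a point): Point on the window where the inner faces of the stops meet: (+100, -160, +70) mm in the viewer, axes as the viewer's. The far stop's face is the plane x = 0 and runs towards +y for 160 mm; the side stop's face is y = 0 and runs towards -x for 130 mm. Stops are 8 mm high, 10 mm wide. The plate belongs at x < 0, y > 0.
- plate: Glass gel plate, loose: flat, 82 mm (its x) by 102 mm (its y), 6 mm thick, about 110 g, pale glass with white spacers along the short edges. Origin: centre of its underside. Starts flat on the window clear of both stops, turned up to 0.6 rad from square; pushed aslant it can wedge. In place its origin is at x -41, y +51 mm in the stop_corner frame, its axes parallel to the corner's.
- scraper: Scraper, loose, about 120 g, standing in its stand. Origin: middle of the blade's lower edge; z up the handle. z 0 to 24 mm: stiff white blade 64 mm wide (its x), 6 mm thick (its y), either face pushes. z 20 to 38: grey head 70 (x) by 24 mm (y), its underside resting on the stand. z 38 to 140: straight grey handle 30 mm (x) by 20 mm (y), can be gripped across either way.
- stand: Scraper stand, fixed on the mat: steel block 110 mm (its x) by 60 mm (its y), 34 mm high. Origin: centre of its underside. The slot in the middle of its top, 74 mm (x) by 13 mm (y), 26 mm deep, takes the blade; the scraper then stands with its origin 14 mm above the stand's origin and its x along the stand's x, either way round.
- mat: Black rubber mat on the bench, fixed, 460 mm (its x) by 190 mm (its y), 2 mm thick, under the stand, the tall bottle and the tip box. Origin: centre of its underside.
- sleeve_grip (a point): Middle of the toggle's steel sleeve: the part to grip, a cylinder 22 mm in diameter from 15 mm below to 17 mm above this point along the lever. z of this frame runs along the lever away from its pivot, y along the pivot axis (the viewer's y). 42 mm from the pivot while the sleeve is down; pivot in the viewer at (+45, +125, +76) mm.
- lever (a joint): Angle of the toggle's lever about the viewer's y: 0 = off, leaning 0.436 rad towards the viewer's -x (near side); 0.872 = on, leaning as much towards +x (far side). It stays where it is left. While the sleeve is down a ridge on the bushing stops it about 0.1 rad from either end.
- sleeve (a joint): Lift of the toggle's spring-loaded sleeve along the lever (m): 0 = down, at most 0.009. About 4 N at the start and 7.6 N at the top; it must be lifted at least 6 mm to pass the ridge and springs back down when let go beyond it.
- reagent_bottle: Bystander, loose: white bottle 72 mm in diameter, 175 mm tall, upright on the mat, before or behind the stand. Origin: centre of its underside.
- tip_box: Bystander, loose: pipette tip box 85 mm (its x) by 122 mm (its y), 66 mm high, on the mat at the other end from the bottle. Origin: centre of its underside.
- dye_bottle: Bystander, loose: small amber bottle 40 mm in diameter, 95 mm tall, upright on the near end of the viewer's control strip. Origin: centre of its underside.
Not all that is in view belongs to the job. Leave any pink or red look-alike of the scraper alone.

How it is judged:
By the outcome, as a careful person would: the job done as asked, in the order asked, and still so for the second after the job is handed in, with the robot touching nothing.
It also fails if it takes over 72 s, if anything falls off the work surface, if the arm or the gripper's body presses on something with over 40 N, if the wrist force passes 120 N, or if a joint passes its speed limit or range.

## Robot

A 6-joint arm with a two-finger parallel gripper is mounted at the origin on the work surface. World frame = base frame: x ahead of the robot, y to its left, z up, the work surface at z = 0. Lengths are in m, angles in rad, forces in N, time in s.
With the tool pointing down it reaches from about 0.275 to 0.825 m from the base axis. Payload 5.2 kg.
Tool frame: the origin (TCP) lies midway between the tips of the shut fingers; the grasp point (between the pads) lies grip_point_offset behind it (grip_point_offset is the distance from the TCP to the grasp point, in m); z points along the fingers, y is the direction in which the jaws open and shut (so a half turn about z gives the same grasp; the last joint's range is limited). The gripper opens to 93 mm and grips with 3 to 60 N. Pads are 15 mm wide; open, the fingers measure 128 mm over their backs; the gripper's body (75 mm by 188 mm) begins 65 mm behind the grasp point.
Start: joints at [0.98, 0.259, 1.535, -0, 1.348, -0.203], TCP at [0.208, 0.509, 0.219] pointing down, gripper open.
Joint ranges: [-3.14, 3.14], [-0.91, 2.08], [0.19, 2.58], [-1.22, 4.36], [0.22, 2.71], [-3.12, 3.12]. Speed limits (rad/s): [2.57, 2.57, 3.14, 3.14, 3.14, 3.14].

## Interface

Orientations are given as a rotation vector (axis times angle).
In Python, from plant import * gives the robot as it stands.
- The arm moves only by the tool apply_moves, never from a script. Its argument "motion" is a list of rows, each a list of 7 numbers: the turn, a rotation vector about the world's x, y, z in rad, then the shift along the world's x, y, z in mm, then the finger opening in mm, from 0 to 93. A call has exactly 8 rows; each row shifts and turns the commanded pose from where the row before left it; what a row does not reach is not made up. A row lasts 1/10 s, in which the tool goes at most 50 mm and 8.59 degrees, less where a joint would pass 70% of its speed; a pose out of reach is approached as far as the arm can. A call is refused whole if a number of a shift passes 50 or a number of a turn 0.15, either way. A call with a gripper value outside its range is refused whole. The fingers move at their own pace and stop on an object; the grip force is fixed at half the most. Time passes only in rows, so rows that do not move let the fingers close, or fill a call up. It gives the time, the measured TCP pose, the force and the opening at its end, in the units of the state.
- sense(): the state, without advancing time (a new reading comes with each control period).
- get_image(name): name is "side" or "top" or "wrist"; returns (picture, depth): 384x512x3 uint8, blue, green, red; 384x512 float32, m along the optical axis (not along the pixel's ray), 0 where there is no reading.
- camera_info(name): a dict with "K" (3x3 intrinsics, pixels), "R" (3x3) and "t" (3): a world point X has camera coordinates R X + t. Camera axes: x right, y down, z forward; pixel columns grow to the right and rows downward; lengths in m; the calibration is good to about 2 mm. A picture is of the moment at which its call begins: read the wrist's pose just before it. camera_info takes no time and is no camera call; for the wrist camera it gives the pose at the moment of the call.
- close_job(): hands the job in, once; it reports no verdict.
Trained networks look in the newest picture that a camera, given by its name, has taken for a name from the list of things; names that differ only in an ending like _2 or _b are one class to them, and where a whole thing is asked for, a point or a joint stands for the part that bears it (a point fixed in the world has none). Each returns a list of dicts, best first, with "score" (0 to 1); they miss things now and then, are a little off and sometimes report something else, mostly with a low value. They report only what shows in the picture. A call takes as long as a camera call. They do not tell look-alikes from the thing itself.
- spot_in(thing, camera): "position" ([x, y, z] in m, in world coordinates, good to about 4 mm: the middle of the surface that is visible of it).
- cut_out(thing, camera): "region" (384x512 bool, what is visible of it).
The state is a dict: "time_s": time; "joints": joint angles; "joint_vel": joint speeds; "joint_torque": joint torques, N m; "position": TCP position; "ee_rot": TCP orientation; "ft_force": force on the tool from outside, world axes, zero at the start; "wrist_torque": the same for the moment, N m; "finger_gap": opening from 0.0 (shut) to 1.0 (fully open).
Only numpy, scipy, OpenCV 4.12 (cv2) and the standard library are available. Lean on these libraries where they do the work, as an engineer would, in place of code of your own. Each camera call takes 0.05 s, during which the arm holds its last target. There are 200 camera calls.

## Working session

There is one attempt and no reset: what is moved stays moved. The work goes in short steps, Python scripts to look and compute and a tool call to move; the robot and the scene stay as the last step left them, time stands still between calls to the robot, and variables do not carry over. Pictures are saved under pics/ and viewed, about 8 in all and at most 12, crops included, and the job is handed in when it is done.

Besides the shell and the picture viewer there is one more tool, called after "Request:" in YAML: its name, and indented under it one key for each argument. apply_moves: Moves the arm, as the interface text tells. Its arguments: {"type":"object","properties":{"motion":{"type":"array","items":{"type":"array","items":{"type":"number"}}}},"required":["motion"]}

```bash
ls; mkdir -p pics; python3 - <<'E'
from plant import *
import cv2,numpy as np
s=sense();print(s['position'],s['ee_rot'],s['finger_gap'],s['time_s'])
print(grip_point_offset if 'grip_point_offset' in globals() else 'nogpo')
for c in ['side','top']:
    im,d=get_image(c);cv2.imwrite(f'pics/{c}0.png',im);np.save(f'pics/{c}0.npy',d)
    i=camera_info(c);print(c,i['K'].round(1).tolist(),i['R'].round(3).tolist(),i['t'].round(3).tolist())
    for t in ['viewer','plate','scraper','stand','sleeve_grip','reagent_bottle','tip_box','dye_bottle','mat']:
        print(t,[(np.round(r['position'],3).tolist(),round(r['score'],2)) for r in spot_in(t,c)][:3])
E
```

```text
pics
[0.20765248 0.50871477 0.21781664] [-6.05093146e-01 -3.08208699e+00  2.67518705e-03] 0.9996413689402727 0.0
0.0188
side [[386.6, 0.0, 255.0], [0.0, 386.6, 190.2], [0.0, 0.0, 1.0]] [[0.944, -0.33, -0.004], [-0.253, -0.715, -0.651], [0.212, 0.616, -0.759]] [-0.542, 0.208, 1.025]
viewer [([0.575, 0.113, 0.069], 0.88), ([0.536, -0.221, 0.003], 0.33)]
plate [([0.554, 0.119, 0.075], 0.76), ([0.592, -0.176, 0.088], 0.34)]
scraper [([0.594, -0.177, 0.084], 0.79), ([0.379, -0.373, 0.087], 0.79), ([0.734, -0.372, 0.069], 0.72)]
stand [([0.588, -0.183, 0.036], 0.81)]
sleeve_grip [([0.617, 0.286, 0.121], 0.55), ([0.723, -0.201, 0.065], 0.53), ([0.594, -0.177, 0.084], 0.47)]
reagent_bottle [([0.434, -0.226, 0.119], 0.96), ([0.592, -0.177, 0.087], 0.34)]
tip_box [([0.724, -0.203, 0.068], 0.87)]
dye_bottle [([0.499, 0.267, 0.122], 0.8)]
mat [([0.537, -0.217, 0.004], 0.59)]
top [[451.4, 0.0, 253.8], [0.0, 451.4, 191.8], [0.0, 0.0, 1.0]] [[0.012, -1.0, -0.02], [-0.995, -0.01, -0.099], [0.099, 0.021, -0.995]] [-0.016, 0.567, 1.356]
viewer [([0.584, 0.187, 0.07], 0.94), ([0.73, -0.177, 0.066], 0.65), ([0.44, -0.194, 0.124], 0.24)]
plate [([0.55, 0.128, 0.078], 0.9)]
scraper [([0.576, -0.343, 0.079], 0.81), ([0.384, -0.341, 0.092], 0.71), ([0.73, -0.36, 0.084], 0.63)]
stand [([0.597, -0.162, 0.037], 0.95)]
sleeve_grip [([0.441, -0.19, 0.126], 0.71), ([0.616, 0.293, 0.134], 0.48)]
reagent_bottle [([0.439, -0.193, 0.126], 0.62)]
tip_box [([0.73, -0.179, 0.064], 0.94), ([0.551, 0.124, 0.074], 0.34)]
dye_bottle [([0.499, 0.274, 0.139], 0.65)]
mat [([0.541, -0.17, 0.002], 0.91), ([0.552, 0.124, 0.075], 0.31)]
```

View pics/top0.png

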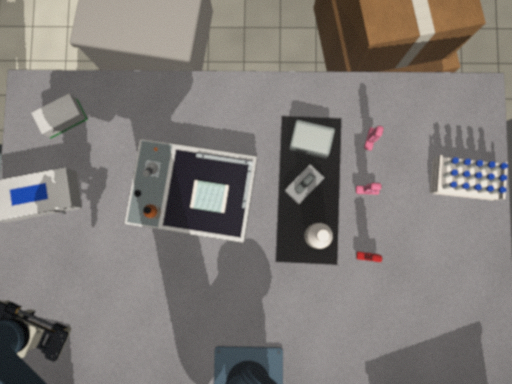

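View pics/side0.png

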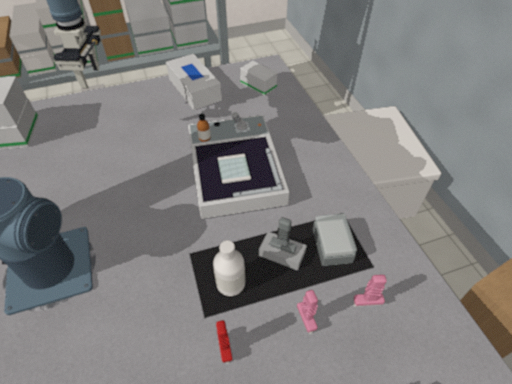

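Scraper candidates in the top view: grey one in the stand at (304,182); pink look-alikes at (373,138) and (369,189); red one at (369,257). I choose the grey one. Next I get the geometry from depth, plus a close crop.

```bash
cat > h.py <<'E'
from plant import *
import cv2,numpy as np
from scipy.spatial.transform import Rotation as Ro
def cloud(d,i):
    v,u=np.indices(d.shape);K=np.array(i['K'])
    P=np.stack([(u-K[0,2])/K[0,0]*d,(v-K[1,2])/K[1,1]*d,d],-1)
    return (P-np.array(i['t']))@np.array(i['R'])
def onplane(px,i,z):
    K=np.array(i['K']);R=np.array(i['R']);t=np.array(i['t'])
    px=np.atleast_2d(px).astype(float);r=np.c_[px,np.ones(len(px))]@np.linalg.inv(K).T@R
    o=-R.T@t;return o+r*((z-o[2])/r[:,2])[:,None]
def proj(X,i):
    c=np.atleast_2d(X)@np.array(i['R']).T+np.array(i['t']);p=c@np.array(i['K']).T
    return p[:,:2]/p[:,2:]
def rect(P):
    (c,wh,a)=cv2.minAreaRect((P[:,:2]*1000).astype(np.float32));return np.round(c,1),np.round(wh,1),round(a,1)
E
python3 - <<'E'
from h import *
d=np.load('pics/top0.npy');im=cv2.imread('pics/top0.png');i=camera_info('top');P=cloud(d,i)
print('cam',-np.array(i['R']).T@i['t'])
def sel(x0,x1,y0,y1,z0,z1):
    m=(P[...,0]>x0)&(P[...,0]<x1)&(P[...,1]>y0)&(P[...,1]<y1)&(P[...,2]>z0)&(P[...,2]<z1)
    m=cv2.morphologyEx(m.astype(np.uint8),cv2.MORPH_OPEN,np.ones((3,3)))>0
    return P[m]
for n,a in dict(viewer=(.4,.75,-.02,.37,.055,.09),stand=(.5,.68,-.25,-.08,.028,.042),head=(.5,.68,-.25,-.08,.045,.06),handle=(.5,.68,-.25,-.08,.13,.17),
  bottle=(.38,.5,-.28,-.12,.1,.2),tip=(.65,.8,-.28,-.1,.055,.08),mat=(.3,.8,-.32,-.05,-.01,.012),dye=(.44,.56,.22,.33,.09,.2),tog=(.57,.68,.24,.34,.09,.16)).items():
    q=sel(*a);print(n,len(q),rect(q) if len(q)>3 else '',np.median(q[:,2]) if len(q) else '')
print([ (p['position'],) for p in []])
cv2.imwrite('pics/crop1.png',np.hstack([cv2.resize(im[125:250,120:265],None,fx=3,fy=3,interpolation=2),cv2.resize(im[125:250,270:390],None,fx=3,fy=3,interpolation=2)]))
s=sense();w=camera_info('wrist')
R=Ro.from_rotvec(s['ee_rot']).as_matrix();print('toolR',R.round(3).tolist())
C=-np.array(w['R']).T@w['t'];print('cam in tool',R.T@(C-s['position']),(np.array(w['R'])@R).round(3).tolist(),w['K'][0][0])
E
```

```text
cam [ 0.43026659 -0.03905541  1.40455864]
viewer 10030 (array([569.7, 179.1]), array([360.9, 261.2]), 81.8) 0.0709152698414825
stand 497 (array([ 594.2, -162.8]), array([ 59.6, 111.6]), 47.3) 0.0356440337243089
head 52 (array([ 577. , -145.7]), array([21.9, 20.7]), 42.3) 0.053588360487479024
handle 73 (array([ 593.6, -162.5]), array([19.9, 29.1]), 49.6) 0.1544517523055473
bottle 494 (array([ 437.2, -198.7]), array([68.2, 68.4]), 0.9) 0.12634616388766232
tip 1082 (array([ 733.3, -184. ]), array([120.1,  84. ]), 76.9) 0.06744026424514857
mat 11276 (array([ 550., -185.]), array([269.9, 499.8]), 90.0) 0.0009162739836436093
dye 196 (array([500.9, 282.5]), array([36.7, 38.5]), 85.4) 0.13508728074551715
tog 82 (array([618.4, 296.5]), array([18.7, 38.7]), 83.4) 0.12571570733407622
[]
toolR [[-0.926, 0.378, -0.0], [0.378, 0.926, -0.0], [0.0, -0.0, -1.0]]
cam in tool [ 0.07181933  0.00088497 -0.16680563] [[0.001, 1.0, 0.001], [-0.965, 0.001, -0.261], [-0.261, -0.001, 0.965]] 318.1332852437578
```

View pics/crop1.png

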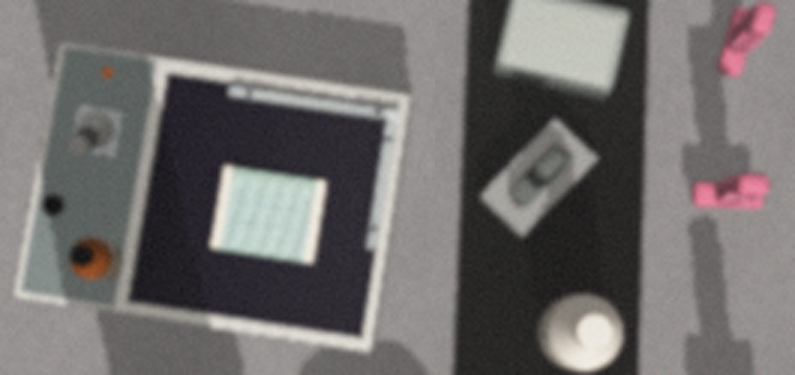

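The crop confirms it: the grey scraper stands upright in the stand. The viewer is turned about -8.2°, with the plate nearly parallel to it. I move the wrist camera over the viewer for a finer fit.

Request:
apply_moves:
  motion:
    - [0,0,0,24,-23,5,93]
    - [0,0,0,24,-23,5,93]
    - [0,0,0,24,-23,5,93]
    - [0,0,0,24,-23,5,93]
    - [0,0,0,24,-23,5,93]
    - [0,0,0,24,-23,5,93]
    - [0,0,0,24,-23,5,93]
    - [0,0,0,24,-23,5,93]

```text
time_s: 1.8
position: [0.4008, 0.3241, 0.259]
ee_rot: [0.605, 3.082, 0.0]
ft_force: [0.2, -0.0, 0.1]
finger_gap: 1.0
```

Request:
apply_moves:
  motion:
    - [0,0,0.03,24,-22,5,93]
    - [0,0,0.03,24,-22,5,93]
    - [0,0,0.03,24,-22,5,93]
    - [0,0,0.03,24,-22,5,93]
    - [0,0,0.03,24,-22,5,93]
    - [0,0,0.03,24,-22,5,93]
    - [0,0,0.03,24,-22,5,93]
    - [0,0,0.03,0,0,0,93]

```text
time_s: 2.6
position: [0.5708, 0.1681, 0.2936]
ee_rot: [0.236, 3.131, -0.002]
ft_force: [-0.0, 0.5, -0.4]
finger_gap: 1.001
```

```bash
python3 - <<'E'
from h import *
s=sense();print(s['position'],s['joint_vel'].round(3) if hasattr(s['joint_vel'],'round') else s['joint_vel'])
get_image('wrist') if np.abs(s['joint_vel']).max()>.02 else 0
i=camera_info('wrist');im,d=get_image('wrist');np.savez('pics/w1.npz',d=d,im=im,K=i['K'],R=i['R'],t=i['t']);cv2.imwrite('pics/w1.png',im)
r=cut_out('plate','wrist');m=r[0]['region'];print(r[0]['score'],m.sum())
v,u=np.nonzero(m);print('plate',rect(onplane(np.c_[u,v],i,.076)))
P=cloud(d,i);z=P[...,2];mm=(z>.06)&(z<.085)
print('viewer',rect(P[cv2.morphologyEx(mm.astype(np.uint8),cv2.MORPH_OPEN,np.ones((5,5)))>0]), np.median(P[m][:,2]))
E
```

```text
[0.57081437 0.16812452 0.29355661] [ 0.047 -0.026  0.056  0.034  0.011 -0.259]
0.91 5733
plate (array([550.1, 121.8]), array([104.5,  83. ]), 81.6)
viewer (array([559.5, 102.2]), array([513.7, 259.4]), 82.0) 0.07656921784577507
```

View pics/w1.png

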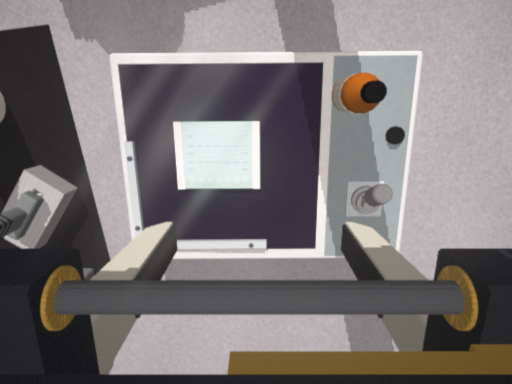

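Image shows the plate centred at px (217,155), square-ish, the side stop at left (134,190), the far stop at bottom (222,245) and the toggle at (375,197). I fit the window edges to refine the viewer pose.

```bash
python3 - <<'E'
from h import *
D=np.load('pics/w1.npz');im=D['im'];i={k:D[k] for k in 'KRt'};g=im.astype(int).sum(2)/3
def edge(kind,rng,a,b,z,sign=1):
    pts=[]
    for q in rng:
        l=(g[q,a:b] if kind=='h' else g[a:b,q]).astype(float)
        l=cv2.GaussianBlur(l[None].astype(np.float32),(5,1),0)[0]
        dl=np.diff(l)*sign;k=int(dl.argmax())
        o=0
        if 0<k<len(dl)-1:
            den=dl[k-1]-2*dl[k]+dl[k+1];o=.5*(dl[k-1]-dl[k+1])/den if den else 0
        e=a+k+.5+o;pts.append((e,q) if kind=='h' else (q,e))
    W=onplane(pts,i,z)[:,:2]
    vx,vy,x0,y0=cv2.fitLine(W.astype(np.float32),cv2.DIST_HUBER,0,.001,.001).ravel()
    res=np.abs((W-[x0,y0])@[-vy,vx]);return np.array([x0,y0]),np.array([vx,vy]),np.median(res)
E={'xm118':edge('v',range(140,300,4),58,75,.07,-1),'ym169':edge('h',range(75,135,3),112,132,.07,-1),'y65':edge('h',range(75,210,4),312,332,.07,1)}
E['stop_x100']=edge('v',range(185,260,4),232,246,.078,1)
E['pl_top']=edge('v',range(180,255,4),112,130,.076,1);E['pl_bot']=edge('v',range(180,255,4),180,198,.076,-1)
E['pl_l']=edge('h',range(130,182,3),165,182,.076,1);E['pl_r']=edge('h',range(130,182,3),252,270,.076,-1)
for k,(c,v,r) in E.items(): print(k,(c*1e3).round(1),'ang',np.degrees(np.arctan2(v[1],v[0])).round(2),round(r*1e3,2))
th=np.radians(-8.2);
for k,off,ax in [('xm118',-118,0),('stop_x100',100,0),('ym169',-169,1),('y65',65,1),('pl_top',0,0),('pl_bot',0,0),('pl_l',0,1),('pl_r',0,1)]:
    n=np.array([np.cos(th),np.sin(th)]) if ax==0 else np.array([-np.sin(th),np.cos(th)])
    print(k,'axis coord minus off:',(E[k][0]*1e3@n-off).round(1),' nominal',(np.array([569.7,179.1])@n).round(1))
E
```

```text
xm118 [447.6 147.5] ang 82.0 0.03
ym169 [473.1  20.9] ang -8.05 0.04
y65 [573.6 244.4] ang -8.1 0.08
stop_x100 [657.9 100.2] ang 82.24 0.03
pl_top [509.9 127.5] ang 82.03 0.05
pl_bot [592.4 121.9] ang 81.6 0.04
pl_l [542.5  71.2] ang -8.33 0.05
pl_r [558.2 172.9] ang -8.08 0.02
xm118 axis coord minus off: 540.0  nominal 538.3
stop_x100 axis coord minus off: 536.9  nominal 538.3
ym169 axis coord minus off: 257.1  nominal 258.5
y65 axis coord minus off: 258.7  nominal 258.5
pl_top axis coord minus off: 486.5  nominal 538.3
pl_bot axis coord minus off: 569.0  nominal 538.3
pl_l axis coord minus off: 147.8  nominal 258.5
pl_r axis coord minus off: 250.8  nominal 258.5
```

Request:
apply_moves:
  motion:
    - [0,0,-0.08,3,-41,0,93]
    - [0,0,-0.08,3,-41,0,93]
    - [0,0,-0.08,3,-41,0,93]
    - [0,0,-0.08,3,-41,0,93]
    - [0,0,-0.08,3,-41,0,93]
    - [0,0,-0.08,3,-41,0,93]
    - [0,0,-0.08,3,-41,0,93]
    - [0,0,-0.035,2,-44,0,93]

```text
time_s: 3.55
position: [0.5906, -0.1593, 0.2939]
ee_rot: [-1.142, -2.927, -0.001]
ft_force: [-0.0, -0.3, -0.4]
finger_gap: 0.998
```

```bash
python3 - <<'E'
from h import *
get_image('wrist');get_image('wrist')
s=sense();i=camera_info('wrist');im,d=get_image('wrist');P=cloud(d,i)
R=Ro.from_rotvec(s['ee_rot']).as_matrix();print(s['position'],'jaw yaw',np.degrees(np.arctan2(R[1,1],R[0,1])),s['time_s'],s['joints'])
z=P[...,2]
for n,a,b in [('stand',.03,.043),('head',.045,.06),('handle',.145,.165)]:
    m=(z>a)&(z<b)&(np.hypot(P[...,0]-.594,P[...,1]+.163)<.08)
    m=cv2.morphologyEx(m.astype(np.uint8),cv2.MORPH_OPEN,np.ones((3,3)))>0
    print(n,m.sum(),rect(P[m]),np.median(P[m][:,2]))
cv2.imwrite('pics/w2.png',im)
E
```

```text
[ 0.59044798 -0.16354763  0.29294386] jaw yaw 47.1456335540698 3.65 [-0.45099694  0.33901491  1.24513821 -0.00174622  1.55766263 -1.27382061]
stand 2420 (array([ 596.7, -163.2]), array([ 59.7, 109.9]), 46.7) 0.036620179386964366
head 341 (array([ 579.5, -147.3]), array([23.2, 24.1]), 47.3) 0.05426816413325114
handle 556 (array([ 596.3, -163. ]), array([19.1, 30.2]), 46.9) 0.15561462456907738
```

View pics/w2.png

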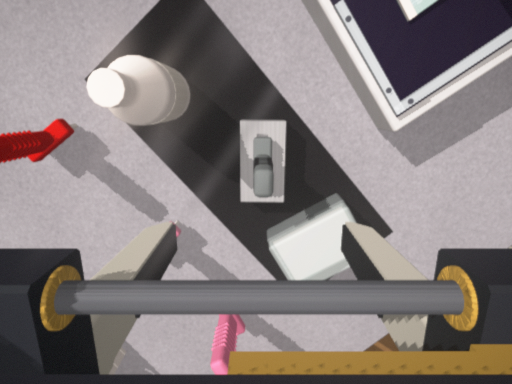

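The real scraper is at px (262,165) in the stand; the bottle, tip box and red/pink look-alikes are clear of it. I descend and grip.

Request:
apply_moves:
  motion:
    - [0,0,0,5,0,-25,70]
    - [0,0,0,0.5,0,-30,70]
    - [0,0,0,0,0,-30,70]
    - [0,0,0,0,0,-30,70]
    - [0,0,0,0,0,-30,70]
    - [0,0,0,0,0,-30,70]
    - [0,0,0,0,0,-16,70]
    - [0,0,0,0,0,0,70]

```text
time_s: 4.5
position: [0.5945, -0.1563, 0.1001]
ee_rot: [-1.135, -2.923, -0.002]
ft_force: [-0.6, -0.1, -0.6]
finger_gap: 0.754
```

Request:
apply_moves:
  motion:
    - [0,0,0,0,0,0,40]
    - [0,0,0,0,0,0,30]
    - [0,0,0,0,0,0,22]
    - [0,0,0,0,0,0,10]
    - [0,0,0,0,0,0,10]
    - [0,0,0,0,0,0,10]
    - [0,0,0,0,0,0,10]
    - [0,0,0,0,0,0,10]

```text
time_s: 5.3
position: [0.5964, -0.16, 0.1027]
ee_rot: [-1.14, -2.927, 0.0]
ft_force: [-0.4, 0.2, 0.7]
finger_gap: 0.212
```

Request:
apply_moves:
  motion:
    - [0,0,0,0,0,15,10]
    - [0,0,0,0,0,30,10]
    - [0,0,0,0,0,35,10]
    - [0,0,0,0,0,32,10]
    - [0,0,0.07,-4,30,0,10]
    - [0,0,0.07,-4,40,0,10]
    - [0,0,0.07,-4,40,0,10]
    - [0,0,0.07,-4,40,0,10]

```text
time_s: 6.1
position: [0.5799, -0.0086, 0.2144]
ee_rot: [-0.717, -3.058, -0.0]
ft_force: [-0.5, 0.3, 0.7]
finger_gap: 0.212
```

Request:
apply_moves:
  motion:
    - [0,0,0.07,-4,40,0,10]
    - [0,0,0.07,-4,40,0,10]
    - [0,0,0.07,-4,40,0,10]
    - [0,0,0.07,-4,40,0,10]
    - [0,0,0.045,-4,30,0,10]
    - [0,0,0,0,8,0,10]
    - [0,0,0,0,0,0,10]
    - [0,0,0,0,0,0,10]

```text
time_s: 6.9
position: [0.5606, 0.1872, 0.2144]
ee_rot: [-0.218, -3.134, 0.001]
ft_force: [-0.3, -0.5, -0.5]
finger_gap: 0.211
```

```bash
cat >> h.py <<'E'
def stat():
    s=sense();R=Ro.from_rotvec(s['ee_rot']).as_matrix()
    print('TCP',(s['position']*1e3).round(1),'yaw',np.degrees(np.arctan2(R[1,1],R[0,1])).round(2),'z',R[:,2].round(3),'F',s['ft_force'].round(1),'gap',round(s['finger_gap']*93,1),'t',s['time_s'])
    c,sn=np.cos(np.radians(-8.2)),np.sin(np.radians(-8.2))
    p=s['position']*1e3;print('axis coords',round(p[0]*c+p[1]*sn,1),round(-p[0]*sn+p[1]*c,1))
    return s
E
python3 - <<'E'
from h import *
stat()
get_image('side');im,d=get_image('wrist');cv2.imwrite('pics/w3.png',im);stat()
E
```

```text
TCP [560.6 187.2 214.4] yaw 82.06 z [-0.    -0.001 -1.   ] F [-0.3 -0.5 -0.5] gap 19.6 t 6.9
axis coords 528.2 265.3
TCP [560.8 186.7 214.5] yaw 81.99 z [-0.    -0.001 -1.   ] F [-1.  -0.  -0.9] gap 19.9 t 7.0
axis coords 528.4 264.8
```

View pics/w3.png

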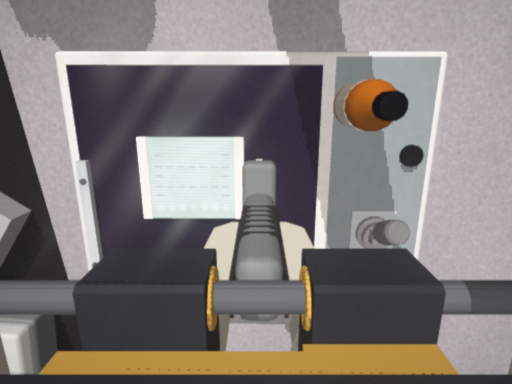

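Request:
apply_moves:
  motion:
    - [0,0,0,0,0,-22,10]
    - [0,0,0,0,0,-20,10]
    - [0,0,0,0,0,-10,10]
    - [0,0,0,0,0,-4,10]
    - [0,0,0,-0.5,-3,0,10]
    - [0,0,0,-0.5,-3,0,10]
    - [0,0,0,-0.3,-2,0,10]
    - [0,0,0,-0.3,-2,0,10]

```text
time_s: 7.8
position: [0.5593, 0.178, 0.1594]
ee_rot: [0.216, 3.133, 0.0]
ft_force: [-0.3, 0.4, -0.3]
finger_gap: 0.211
```

Request:
apply_moves:
  motion:
    - [0,0,0,-0.3,-2,0,10]
    - [0,0,0,-0.3,-2,0,10]
    - [0,0,0,-0.45,-3,0,10]
    - [0,0,0,-0.6,-4,0,10]
    - [0,0,0,-0.7,-5,0,10]
    - [0,0,0,-0.7,-5,0,10]
    - [0,0,0,-0.7,-5,0,10]
    - [0,0,0,-0.6,-4,0,10]

```text
time_s: 8.6
position: [0.5544, 0.1476, 0.1587]
ee_rot: [-0.217, -3.134, 0.0]
ft_force: [0.9, 1.3, -0.4]
finger_gap: 0.214
```

```bash
cat >> h.py <<'E'
def platefit(save=None):
    get_image('wrist');s=stat();i=camera_info('wrist');im,d=get_image('wrist')
    if save: cv2.imwrite(save,im)
    r=cut_out('plate','wrist')
    if r:
        v,u=np.nonzero(r[0]['region']);c,wh,a=rect(onplane(np.c_[u,v],i,.076))
        cc,sn=np.cos(np.radians(-8.2)),np.sin(np.radians(-8.2))
        print('plate',c,wh,a,'axis',(c[0]*cc+c[1]*sn).round(1),(-c[0]*sn+c[1]*cc).round(1),'target 597.3 149.2')
E
python3 - <<'E'
from h import *
platefit('pics/w4.png')
E
```

```text
TCP [554.4 147.1 158.6] yaw 82.08 z [-0.    -0.001 -1.   ] F [0.5 0.8 0.3] gap 19.7 t 8.65
axis coords 527.7 224.7
plate [546.6  93.1] [102.1  83.2] 81.6 axis 527.7 170.1 target 597.3 149.2
```

Request:
apply_moves:
  motion:
    - [0,0,0,-0.6,-4,0,10]
    - [0,0,0,-0.6,-4,0,10]
    - [0,0,0,-0.6,-4,0,10]
    - [0,0,0,-0.4,-3,0,10]
    - [0,0,0,-0.3,-2,0,10]
    - [0,0,0,-0.2,-1.5,0,10]
    - [0,0,0,-0.2,-1.2,0,10]
    - [0,0,0,-0.1,-1,0,10]

```text
time_s: 9.55
position: [0.5515, 0.1274, 0.1586]
ee_rot: [-0.216, -3.134, -0.0]
ft_force: [1.1, 1.3, -0.9]
finger_gap: 0.213
```

```bash
python3 - <<'E'
from h import *
platefit('pics/w5.png')
E
```

```text
TCP [551.5 127.3 158.7] yaw 82.11 z [ 0. -0. -1.] F [-0.3  0.4 -1.3] gap 20.1 t 9.6
axis coords 527.7 204.7
```

Request:
apply_moves:
  motion:
    - [0,0,0,-0.1,-0.7,0,10]
    - [0,0,0,-0.1,-0.7,0,10]
    - [0,0,0,-0.1,-0.6,0,10]
    - [0,0,0,0,-0.5,0,10]
    - [0,0,0,0,-0.5,0,10]
    - [0,0,0,0,0,0,10]
    - [0,0,0,0,0,0,10]
    - [0,0,0,0,0,0,10]

```text
time_s: 10.5
position: [0.5512, 0.1251, 0.1587]
ee_rot: [0.216, 3.134, 0.002]
ft_force: [0.2, 6.2, -0.8]
finger_gap: 0.212
```

```bash
python3 - <<'E'
from h import *
platefit('pics/w5.png')
E
```

```text
TCP [551.2 125.1 158.7] yaw 82.1 z [ 0.     0.001 -1.   ] F [ 0.9  5.3 -0.3] gap 19.9 t 10.55
axis coords 527.8 202.5
plate [543.7  72.3] [102.3  82.1] 82.1 axis 527.8 149.1 target 597.3 149.2
```

View pics/w5.png

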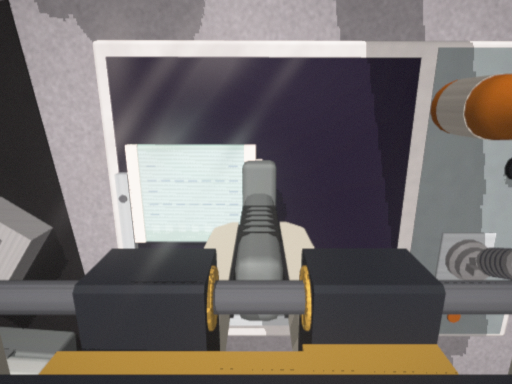

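Force of 6 N: the plate is seated at the side stop (its left edge at px ~(130,200)). I back off, lift, turn 90° and go to the near side.

Request:
apply_moves:
  motion:
    - [0,0,0,0.5,4,0,10]
    - [0,0,0,1,8,0,10]
    - [0,0,0,0.5,4,20,10]
    - [0,0,-0.143,0,0,20,10]
    - [0,0,-0.143,-6,-6,0,10]
    - [0,0,-0.143,-6,-6,0,10]
    - [0,0,-0.143,-6,-6,0,10]
    - [0,0,-0.143,-7,-6,0,10]

```text
time_s: 11.45
position: [0.528, 0.116, 0.1986]
ee_rot: [1.307, 2.856, -0.002]
ft_force: [-0.7, -1.0, -1.7]
finger_gap: 0.211
```

Request:
apply_moves:
  motion:
    - [0,0,-0.143,-7,-6,0,10]
    - [0,0,-0.143,-7,-6,0,10]
    - [0,0,-0.143,-7,-6,0,10]
    - [0,0,-0.143,-7,-6,0,10]
    - [0,0,-0.143,-7,-6,0,10]
    - [0,0,-0.143,-5,-6,0,10]
    - [0,0,0,0,0,0,10]
    - [0,0,0,0,0,0,10]

```text
time_s: 12.25
position: [0.4884, 0.0804, 0.1988]
ee_rot: [2.367, 2.064, -0.0]
ft_force: [0.8, 0.3, -1.9]
finger_gap: 0.214
```

```bash
python3 - <<'E'
from h import *
platefit('pics/w6.png')
E
```

```text
TCP [488.5  80.5 198.7] yaw -7.83 z [ 0. -0. -1.] F [-0.3  0.1  0.1] gap 19.5 t 12.3
axis coords 472.0 149.4
plate [544.6  72.5] [104.7  82.2] 82.5 axis 528.7 149.4 target 597.3 149.2
```

Request:
apply_moves:
  motion:
    - [0,0,0,0,0,-22,10]
    - [0,0,0,0,0,-14,10]
    - [0,0,0,0,0,-4,10]
    - [0,0,0,4,-0.6,0,10]
    - [0,0,0,3,-0.4,0,10]
    - [0,0,0,2,-0.3,0,10]
    - [0,0,0,2,-0.3,0,10]
    - [0,0,0,2,-0.3,0,10]

```text
time_s: 13.2
position: [0.501, 0.0787, 0.1589]
ee_rot: [-2.371, -2.06, 0.001]
ft_force: [-2.0, 0.0, 0.8]
finger_gap: 0.213
```

Request:
apply_moves:
  motion:
    - [0,0,0,3,-0.4,0,10]
    - [0,0,0,4,-0.6,0,10]
    - [0,0,0,5,-0.7,0,10]
    - [0,0,0,5,-0.7,0,10]
    - [0,0,0,5,-0.7,0,10]
    - [0,0,0,5,-0.7,0,10]
    - [0,0,0,5,-0.7,0,10]
    - [0,0,0,5,-0.7,0,10]

```text
time_s: 14.0
position: [0.5387, 0.0733, 0.1586]
ee_rot: [2.371, 2.061, -0.0]
ft_force: [-2.1, -0.2, -0.4]
finger_gap: 0.215
```

```bash
python3 - <<'E'
from h import *
platefit('pics/w7.png')
E
```

```text
TCP [539.7  73.1 158.6] yaw -8.03 z [ 0.001 -0.    -1.   ] F [ 0.   0.8 -0.9] gap 20.0 t 14.05
axis coords 523.8 149.3
plate [584.5  70. ] [96.9 81.7] 81.8 axis 568.5 152.7 target 597.3 149.2
```

Request:
apply_moves:
  motion:
    - [0,0,0,5,-0.7,0,10]
    - [0,0,0,5,-0.7,0,10]
    - [0,0,0,5,-0.7,0,10]
    - [0,0,0,4,-0.6,0,10]
    - [0,0,0,3,-0.4,0,10]
    - [0,0,0,2,-0.3,0,10]
    - [0,0,0,1.2,-0.2,0,10]
    - [0,0,0,1,-0.1,0,10]

```text
time_s: 14.95
position: [0.5644, 0.0697, 0.1586]
ee_rot: [-2.371, -2.061, 0.0]
ft_force: [-1.3, 0.1, -0.9]
finger_gap: 0.216
```

Request:
apply_moves:
  motion:
    - [0,0,0,0.8,-0.1,0,10]
    - [0,0,0,0.7,-0.1,0,10]
    - [0,0,0,0.6,-0.1,0,10]
    - [0,0,0,0.5,-0.1,0,10]
    - [0,0,0,0.4,0,0,10]
    - [0,0,0,0,0,0,10]
    - [0,0,0,0,0,0,10]
    - [0,0,0,0,0,0,10]

```text
time_s: 15.75
position: [0.5675, 0.0693, 0.1587]
ee_rot: [2.371, 2.061, 0.0]
ft_force: [-0.2, 0.4, -1.7]
finger_gap: 0.207
```

```bash
python3 - <<'E'
from h import *
platefit('pics/w8.png')
E
```

```text
TCP [567.5  69.3 158.7] yaw -8.02 z [ 0. -0. -1.] F [-1.5 -0.1 -1.6] gap 20.0 t 15.8
axis coords 551.8 149.5
plate [612.6  66.2] [97.  81.9] 82.0 axis 596.9 152.9 target 597.3 149.2
```

Request:
apply_moves:
  motion:
    - [0,0,0,0.7,-0.1,0,10]
    - [0,0,0,0.7,-0.1,0,10]
    - [0,0,0,0.6,-0.1,0,10]
    - [0,0,0,0.5,-0.1,0,10]
    - [0,0,0,0.5,0,0,10]
    - [0,0,0,0,0,0,10]
    - [0,0,0,0,0,0,10]
    - [0,0,0,0,0,0,10]

```text
time_s: 16.7
position: [0.5703, 0.0689, 0.1586]
ee_rot: [-2.371, -2.061, 0.0]
ft_force: [-2.8, 0.5, 1.1]
finger_gap: 0.213
```

Request:
apply_moves:
  motion:
    - [0,0,0,0.5,-0.1,0,10]
    - [0,0,0,0.5,-0.1,0,10]
    - [0,0,0,0.4,0,0,10]
    - [0,0,0,0.3,0,0,10]
    - [0,0,0,0,0,0,10]
    - [0,0,0,0,0,0,10]
    - [0,0,0,0,0,0,10]
    - [0,0,0,0,0,0,10]

```text
time_s: 17.5
position: [0.5707, 0.0689, 0.1585]
ee_rot: [-2.369, -2.059, 0.004]
ft_force: [-7.0, 1.0, 2.7]
finger_gap: 0.214
```

```bash
python3 - <<'E'
from h import *
platefit('pics/w8.png')
E
```

```text
TCP [570.7  68.9 158.5] yaw -8.01 z [-0.003  0.    -1.   ] F [-6.   1.2  2.7] gap 19.9 t 17.55
axis coords 555.0 149.5
plate [615.2  65.1] [97.  81.6] 82.0 axis 599.6 152.2 target 597.3 149.2
```

View pics/w8.png

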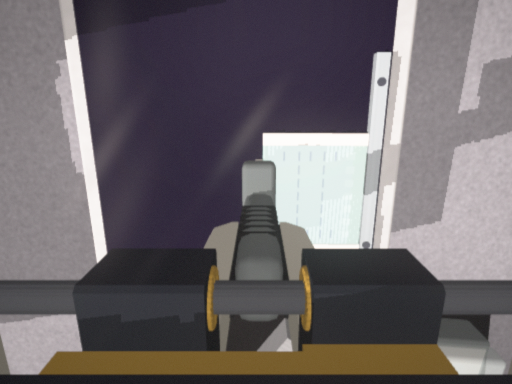

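Force of 7 N on the far stop; the plate's right edge lies along the stop bar at px (367,190). I re-nudge it gently towards the side stop to make sure of both contacts.

Request:
apply_moves:
  motion:
    - [0,0,0,-3,0.4,0,10]
    - [0,0,0,-6,0.8,0,10]
    - [0,0,0,0,0,20,10]
    - [0,0,0.143,0,0,20,10]
    - [0,0,0.143,5,6,0,10]
    - [0,0,0.143,6,6,0,10]
    - [0,0,0.143,6,6,0,10]
    - [0,0,0.143,6,6,0,10]

```text
time_s: 18.45
position: [0.5869, 0.094, 0.1989]
ee_rot: [1.492, 2.763, 0.001]
ft_force: [0.3, 0.3, -1.9]
finger_gap: 0.216
```

Request:
apply_moves:
  motion:
    - [0,0,0.143,6,6,0,10]
    - [0,0,0.143,6,6,0,10]
    - [0,0,0.143,6,6,0,10]
    - [0,0,0.143,6,6,0,10]
    - [0,0,0.143,6,6,0,10]
    - [0,0,0.141,6,4,0,10]
    - [0,0,0,0,0,0,10]
    - [0,0,0,0,0,0,10]

```text
time_s: 19.25
position: [0.6221, 0.1278, 0.1985]
ee_rot: [0.225, 3.133, -0.0]
ft_force: [-0.0, -1.1, -2.1]
finger_gap: 0.217
```

```bash
python3 - <<'E'
from h import *
platefit('pics/w9.png')
E
```

```text
TCP [622.  127.7 198.6] yaw 81.8 z [ 0. -0. -1.] F [ 0.2 -0.1 -2. ] gap 19.9 t 19.3
axis coords 597.4 215.1
plate [613.6  62.2] [102.9  82.1] 81.8 axis 598.5 149.1 target 597.3 149.2
```

Request:
apply_moves:
  motion:
    - [0,0,0,0,0,-24,10]
    - [0,0,0,0,0,-13,10]
    - [0,0,0,0,0,-3,10]
    - [0,0,0,-0.4,-3,0,10]
    - [0,0,0,-0.4,-3,0,10]
    - [0,0,0,-0.3,-2,0,10]
    - [0,0,0,-0.2,-1.5,0,10]
    - [0,0,0,-0.1,-1,0,10]

```text
time_s: 20.2
position: [0.6209, 0.1171, 0.1591]
ee_rot: [0.22, 3.133, 0.0]
ft_force: [-1.3, -0.1, -0.3]
finger_gap: 0.212
```

Request:
apply_moves:
  motion:
    - [0,0,0,-0.1,-0.6,0,10]
    - [0,0,0,-0.1,-0.6,0,10]
    - [0,0,0,-0.1,-0.6,0,10]
    - [0,0,0,0,-0.4,0,10]
    - [0,0,0,0,0,0,10]
    - [0,0,0,0,0,0,10]
    - [0,0,0,0,0,0,10]
    - [0,0,0,0,0,0,10]

```text
time_s: 21.0
position: [0.6204, 0.1156, 0.1587]
ee_rot: [0.219, 3.134, 0.001]
ft_force: [-0.1, 1.6, -0.1]
finger_gap: 0.215
```

Request:
apply_moves:
  motion:
    - [0,0,0,0,-0.4,0,10]
    - [0,0,0,0,-0.4,0,10]
    - [0,0,0,0,-0.3,0,10]
    - [0,0,0,0,0,0,10]
    - [0,0,0,0,0,0,10]
    - [0,0,0,0,0,0,10]
    - [0,0,0,0,0,0,10]
    - [0,0,0,0,0,0,10]

```text
time_s: 21.8
position: [0.6204, 0.1153, 0.1587]
ee_rot: [-0.219, -3.134, -0.003]
ft_force: [0.4, 5.7, -1.0]
finger_gap: 0.214
```

Seated with 5.7 N. Now the scraper goes back to the stand.

Request:
apply_moves:
  motion:
    - [0,0,0,0.5,3,0,10]
    - [0,0,0,1.1,8,0,10]
    - [0,0,0,0,3,15,10]
    - [0,0,0,0,0,25,10]
    - [0,0,0,0,0,25,10]
    - [0,0,-0.08,-3,-36,0,10]
    - [0,0,-0.08,-3,-38,0,10]
    - [0,0,-0.08,-3,-38,0,10]

```text
time_s: 22.6
position: [0.6129, 0.015, 0.2239]
ee_rot: [0.596, 3.084, -0.002]
ft_force: [0.7, -0.8, -1.3]
finger_gap: 0.215
```

Request:
apply_moves:
  motion:
    - [0,0,-0.08,-4,-38,0,10]
    - [0,0,-0.08,-4,-38,0,10]
    - [0,0,-0.08,-4,-38,0,10]
    - [0,0,-0.08,-4,-38,0,10]
    - [0,0,-0.05,-3,-26,0,10]
    - [0,0,0,0,0,0,10]
    - [0,0,0,0,0,0,10]
    - [0,0,0,0,0,0,10]

```text
time_s: 23.4
position: [0.594, -0.161, 0.2236]
ee_rot: [-1.149, -2.924, -0.0]
ft_force: [-0.5, 1.1, -0.7]
finger_gap: 0.212
```

```bash
python3 - <<'E'
from h import *
get_image('wrist');s=stat();i=camera_info('wrist');im,d=get_image('wrist');P=cloud(d,i);cv2.imwrite('pics/w10.png',im);
z=P[...,2];m=(z>.03)&(z<.043)&(np.hypot(P[...,0]-.594,P[...,1]+.163)<.08);print(m.sum(),rect(P[m]))
im,d=get_image('side');cv2.imwrite('pics/s10.png',im)
E
```

```text
TCP [ 594.1 -160.8  223.7] yaw 47.14 z [-0.  0. -1.] F [ 1.1 -0.9 -1. ] gap 19.7 t 23.45
axis coords 611.0 -74.4
2837 (array([ 596.4, -163.1]), array([ 60. , 110.2]), 46.6)
```

View pics/w10.png

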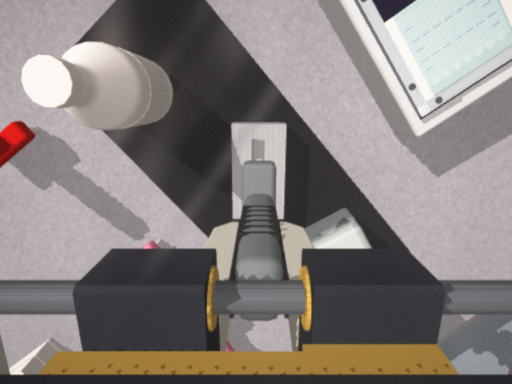

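Blade aligned over the slot (px (258,150)), with the stand centre within 2 mm. Lowering.

Request:
apply_moves:
  motion:
    - [0,0,0,1.7,-0.5,-20,10]
    - [0,0,0,0,0,-25,10]
    - [0,0,0,0,0,-22,10]
    - [0,0,0,0,0,-14,10]
    - [0,0,0,0,0,-5,10]
    - [0,0,0,0,0,-4,10]
    - [0,0,0,0,0,-4,10]
    - [0,0,0,0,0,-4,10]

```text
time_s: 24.35
position: [0.5964, -0.1627, 0.1264]
ee_rot: [1.15, 2.922, -0.0]
ft_force: [0.4, -0.8, -2.1]
finger_gap: 0.212
```

Request:
apply_moves:
  motion:
    - [0,0,0,0,0,-4,10]
    - [0,0,0,0,0,-4,10]
    - [0,0,0,0,0,-4,10]
    - [0,0,0,0,0,-3,10]
    - [0,0,0,0,0,-3,10]
    - [0,0,0,0,0,-2,10]
    - [0,0,0,0,0,-1,10]
    - [0,0,0,0,0,0,10]

```text
time_s: 25.15
position: [0.5957, -0.1624, 0.1045]
ee_rot: [-1.15, -2.923, -0.0]
ft_force: [-0.1, 0.1, -1.2]
finger_gap: 0.21
```

Request:
apply_moves:
  motion:
    - [0,0,0,0,0,-0.7,10]
    - [0,0,0,0,0,-0.7,10]
    - [0,0,0,0,0,-0.4,10]
    - [0,0,0,0,0,0,10]
    - [0,0,0,0,0,0,25]
    - [0,0,0,0,0,0,35]
    - [0,0,0,0,0,0,60]
    - [0,0,0,0,0,0,60]

```text
time_s: 25.95
position: [0.5958, -0.1625, 0.103]
ee_rot: [1.15, 2.923, -0.0]
ft_force: [-0.9, 0.3, 0.1]
finger_gap: 0.479
```

Request:
apply_moves:
  motion:
    - [0,0,0,0,0,0,60]
    - [0,0,0,0,0,10,60]
    - [0,0,0,0,0,25,60]
    - [0,0,0,0,0,35,60]
    - [0,0,0,0,0,40,60]
    - [0,0,0,0,0,40,60]
    - [0,0,0,0,0,40,60]
    - [0,0,0,0,0,0,60]

```text
time_s: 26.75
position: [0.5981, -0.1635, 0.3008]
ee_rot: [1.145, 2.912, -0.001]
ft_force: [0.2, 0.2, 0.7]
finger_gap: 0.645
```

```bash
python3 - <<'E'
from h import *
get_image('wrist');s=stat();i=camera_info('wrist');im,d=get_image('wrist');P=cloud(d,i)
z=P[...,2]
for n,a,b in [('stand',.03,.043),('head',.045,.06),('handle',.145,.165)]:
    m=(z>a)&(z<b)&(np.hypot(P[...,0]-.594,P[...,1]+.163)<.08);m=cv2.morphologyEx(m.astype(np.uint8),cv2.MORPH_OPEN,np.ones((3,3)))>0
    print(n,m.sum(),rect(P[m]) if m.sum() else '',np.median(P[m][:,2]))
print(s['joints'])
E
```

```text
TCP [ 597.1 -163.   297.3] yaw 47.04 z [ 0.007 -0.003 -1.   ] F [-0.1 -0.2  0.1] gap 60.3 t 26.8
axis coords 614.3 -76.2
stand 2405 (array([ 596.1, -162.9]), array([ 60. , 109.2]), 46.7) 0.036595377603778484
head 313 (array([ 580.9, -147.4]), array([23.3, 23.3]), 47.0) 0.054131695764732535
handle 554 (array([ 597.3, -163.3]), array([19.3, 29.8]), 47.3) 0.15548520946885772
[-4.46504419e-01  3.43925090e-01  1.22785232e+00 -8.95660663e-06
  1.56181131e+00 -1.26755064e+00]
```

The scraper is standing in the slot again, at the same height as at the start. Next, the toggle.

Request:
apply_moves:
  motion:
    - [0,0,0.05,0,25,0,60]
    - [0,0,0.05,0,40,0,60]
    - [0,0,0.05,0,40,0,60]
    - [0,0,0.05,1,40,0,60]
    - [0,0,0.05,1,40,0,60]
    - [0,0,0.05,1,40,0,60]
    - [0,0,0.05,1,40,0,60]
    - [0,0,0.05,1,40,0,60]

```text
time_s: 27.65
position: [0.5996, 0.1441, 0.2908]
ee_rot: [-0.543, -3.091, 0.001]
ft_force: [0.3, -0.3, 0.8]
finger_gap: 0.644
```

Request:
apply_moves:
  motion:
    - [0,0,0.05,1,40,0,60]
    - [0,0,0.05,1,40,0,60]
    - [0,0,0.05,0,40,0,60]
    - [0,0,0.05,0,30,0,60]
    - [0,0,0.009,0,5,0,60]
    - [0,0,0,0,0,0,60]
    - [0,0,0,0,0,0,60]
    - [0,0,0,0,0,0,60]

```text
time_s: 28.45
position: [0.6029, 0.296, 0.2926]
ee_rot: [-0.224, -3.133, 0.001]
ft_force: [0.3, -0.1, 0.1]
finger_gap: 0.646
```

```bash
python3 - <<'E'
from h import *
get_image('wrist');s=stat();i=camera_info('wrist');im,d=get_image('wrist');P=cloud(d,i);cv2.imwrite('pics/w11.png',im)
print(s['joints'].round(2))
th=np.radians(-8.1);X=np.array([np.cos(th),np.sin(th)]);Y=np.array([-np.sin(th),np.cos(th)])
a=P[...,:2]*1e3@X;b=P[...,:2]*1e3@Y;z=P[...,2]*1e3
near=(np.hypot(P[...,0]-.625,P[...,1]-.296)<.045)
for z0 in range(78,145,8):
    m=near&(z>z0)&(z<z0+8)
    if m.sum()>5: print(z0,m.sum(),'x',np.percentile(P[m][:,0]*1e3,[3,97]).round(0),'y',np.percentile(P[m][:,1]*1e3,[3,50,97]).round(0))
r=spot_in('sleeve_grip','wrist');print([(x['position'],x['score']) for x in r][:2])
print('pred pivot',570*0+0,(X*(538.3+45)+Y*(258.2+125)).round(1))
E
```

```text
TCP [603.  296.1 292.8] yaw 81.81 z [-0. -0. -1.] F [ 0.4 -1.  -0.1] gap 60.1 t 28.5
axis coords 554.6 379.0
[ 0.29  0.45  1.07 -0.    1.61 -1.14]
78 99 x [622. 650.] y [279. 286. 313.]
86 175 x [627. 646.] y [283. 295. 309.]
94 39 x [629. 636.] y [287. 291. 304.]
102 10 x [625. 630.] y [288. 297. 307.]
110 16 x [619. 630.] y [288. 295. 303.]
118 47 x [600. 625.] y [288. 300. 309.]
126 307 x [602. 620.] y [290. 299. 308.]
134 10 x [615. 618.] y [296. 300. 304.]
[([0.6095, 0.3006, 0.1327], 0.88)]
pred pivot 0 [631.5 297.2]
```

View pics/w11.png

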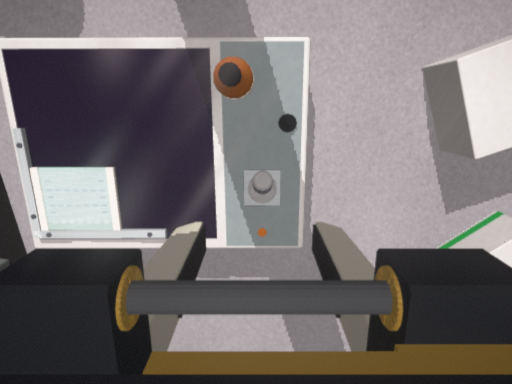

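Image: plate in the corner against both stops (px (77,200)), toggle at (262,183) leaning to the near side, dye bottle at (233,75). I tilt slightly and descend over the sleeve.

Request:
apply_moves:
  motion:
    - [-0.015,-0.104,0,3,1,-30,60]
    - [-0.015,-0.104,0,3,1,-30,60]
    - [0,0,0,3,1,-30,60]
    - [0,0,0,3,0.6,-30,60]
    - [0,0,0,0,0,-28,60]
    - [0,0,0,0,0,-22,60]
    - [0,0,0,0,0,0,60]
    - [0,0,0,0,0,0,60]

```text
time_s: 29.4
position: [0.615, 0.3008, 0.1233]
ee_rot: [0.207, 2.925, -0.023]
ft_force: [0.1, 0.0, 0.3]
finger_gap: 0.65
```

```bash
python3 - <<'E'
from h import *
s=stat();R=Ro.from_rotvec(s['ee_rot']).as_matrix();g=s['position']-.0188*R[:,2];print('grasp',(g*1e3).round(1),s['joints'].round(2))
E
```

```text
TCP [615.  300.8 123.3] yaw 81.89 z [ 0.207 -0.03  -0.978] F [0.1 0.  0.3] gap 60.5 t 29.4
axis coords 565.9 385.4
grasp [611.2 301.3 141.7] [ 0.35  0.47  1.49 -0.12  1.   -1.03]
```

Request:
apply_moves:
  motion:
    - [0,0,0,0,-1,-8,60]
    - [0,0,0,0,0,-8,60]
    - [0,0,0,0,0,-5,60]
    - [0,0,0,0,0,0,40]
    - [0,0,0,0,0,0,30]
    - [0,0,0,0,0,0,24]
    - [0,0,0,0,0,0,12]
    - [0,0,0,0,0,0,12]

```text
time_s: 30.2
position: [0.6148, 0.3001, 0.1021]
ee_rot: [0.206, 2.924, -0.023]
ft_force: [-1.8, -5.7, 3.8]
finger_gap: 0.265
```

Request:
apply_moves:
  motion:
    - [0,0,0,0,0,0,12]
    - [0,0,0,0,0,0,12]
    - [0,0,0,0,0,0,12]
    - [0,0,0,0,0,0,12]
    - [0,0,0,0,0,0,12]
    - [0,0,0,0,0,0,12]
    - [0,0,0,0,0,0,12]
    - [0,0,0,0,0,0,12]

```text
time_s: 31.0
position: [0.6145, 0.2987, 0.1022]
ee_rot: [0.207, 2.925, -0.026]
ft_force: [-1.0, -5.5, 2.8]
finger_gap: 0.231
```

```bash
cat >> h.py <<'E'
def tog():
    s=stat();R=Ro.from_rotvec(s['ee_rot']).as_matrix();g=(s['position']-.0188*R[:,2])*1e3
    th=np.radians(-8.1);X=np.array([np.cos(th),np.sin(th)]);Y=np.array([-np.sin(th),np.cos(th)])
    d=g-np.array([631.5,297.2,76]);dx=d[:2]@X;print('grasp',g.round(1),'rel pivot x,y,z',dx.round(1),(d[:2]@Y).round(1),d[2].round(1),'r',np.hypot(dx,d[2]).round(1),'ang',np.arctan2(dx,d[2]).round(3),'wt',s['wrist_torque'].round(2),s['joints'].round(2))
E
python3 -c "
from h import *
tog()"
```

```text
TCP [614.5 298.7 102.2] yaw 81.91 z [ 0.206 -0.032 -0.978] F [-1.  -5.5  2.8] gap 21.5 t 31.0
axis coords 565.6 383.3
grasp [610.6 299.3 120.6] rel pivot x,y,z -21.0 -0.8 44.6 r 49.3 ang -0.44 wt [-0.87  0.25 -0.2 ] [ 0.34  0.49  1.51 -0.12  0.96 -1.03]
```

Request:
apply_moves:
  motion:
    - [0,0,0,0,-0.6,0,8]
    - [0,0,0,-0.6,-0.3,1.3,8]
    - [0,0,0,-0.6,0.1,1.4,8]
    - [0,0,0,-0.7,0.1,1.5,8]
    - [0,0,0,-0.7,0.1,1.5,8]
    - [0,0,0,-0.7,0.1,1.5,8]
    - [0,0,0,-0.7,0.1,1.4,8]
    - [0,0,0,0,0,0,8]

```text
time_s: 31.8
position: [0.6109, 0.2992, 0.1098]
ee_rot: [0.206, 2.925, -0.024]
ft_force: [3.9, -4.9, -6.1]
finger_gap: 0.231
```

```bash
python3 -c "
from h import *
tog()"
```

```text
TCP [610.9 299.2 109.8] yaw 81.92 z [ 0.206 -0.031 -0.978] F [ 3.9 -4.9 -6.1] gap 21.4 t 31.8
axis coords 561.9 383.2
grasp [607.  299.8 128.2] rel pivot x,y,z -24.6 -0.9 52.2 r 57.7 ang -0.441 wt [-0.58 -0.39 -0.14] [ 0.35  0.47  1.52 -0.12  0.97 -1.03]
```

```bash
python3 - <<'E'
import numpy as np
th=np.radians(-8.1);X=np.array([np.cos(th),np.sin(th),0]);Z=np.array([0,0,1.])
N=16;ph=np.linspace(-.441,.441,N+1);ti=np.linspace(.21,-.10,N+1)
T=np.array([58.2*(np.sin(p)*X+np.cos(p)*Z)+18.8*(np.sin(t)*X-np.cos(t)*Z) for p,t in zip(ph,ti)])
d=np.diff(T,axis=0);a=.31/N
print('turn',(a*np.array([-np.sin(th),np.cos(th)])).round(4));print(d.round(1).tolist())
E
```

```text
turn [0.0027 0.0192]
[[2.6, -0.4, 1.2], [2.6, -0.4, 1.1], [2.7, -0.4, 0.9], [2.7, -0.4, 0.7], [2.8, -0.4, 0.6], [2.8, -0.4, 0.4], [2.8, -0.4, 0.2], [2.8, -0.4, 0.1], [2.8, -0.4, -0.1], [2.8, -0.4, -0.3], [2.8, -0.4, -0.4], [2.8, -0.4, -0.6], [2.7, -0.4, -0.8], [2.7, -0.4, -0.9], [2.6, -0.4, -1.1], [2.5, -0.4, -1.3]]
```

Request:
apply_moves:
  motion:
    - [0.0027,0.0192,0,2.6,-0.4,1.2,8]
    - [0.0027,0.0192,0,2.6,-0.4,1.1,8]
    - [0.0027,0.0192,0,2.7,-0.4,0.9,8]
    - [0.0027,0.0192,0,2.7,-0.4,0.7,8]
    - [0.0027,0.0192,0,2.8,-0.4,0.6,8]
    - [0.0027,0.0192,0,2.8,-0.4,0.4,8]
    - [0.0027,0.0192,0,2.8,-0.4,0.2,8]
    - [0.0027,0.0192,0,2.8,-0.4,0.1,8]

```text
time_s: 32.6
position: [0.6296, 0.2964, 0.1137]
ee_rot: [0.217, 3.088, -0.01]
ft_force: [-7.5, -2.7, -8.2]
finger_gap: 0.228
```

```bash
python3 -c "
from h import *
tog()"
```

```text
TCP [629.6 296.4 113.7] yaw 81.96 z [ 0.046 -0.009 -0.999] F [-7.5 -2.7 -8.2] gap 21.2 t 32.6
axis coords 580.9 383.2
grasp [628.7 296.6 132.5] rel pivot x,y,z -2.7 -1.0 56.5 r 56.5 ang -0.047 wt [-0.41  1.55 -0.02] [ 0.29  0.57  1.32 -0.02  1.21 -1.13]
```

Request:
apply_moves:
  motion:
    - [0.0027,0.0192,0,2.8,-0.4,0.3,8]
    - [0.0027,0.0192,0,2.8,-0.4,0.1,8]
    - [0.0027,0.0192,0,2.8,-0.4,0,8]
    - [0.0027,0.0192,0,2.9,-0.4,-0.3,8]
    - [0.0027,0.0192,0,2.9,-0.4,-0.7,8]
    - [0.0027,0.0192,0,2.8,-0.4,-0.9,8]
    - [0.0027,0.0192,0,2.7,-0.4,-1.1,8]
    - [0.0027,0.0192,0,2.6,-0.4,-1.2,8]

```text
time_s: 33.4
position: [0.6519, 0.2933, 0.1108]
ee_rot: [-0.212, -3.026, -0.007]
ft_force: [-8.7, -3.5, -3.8]
finger_gap: 0.231
```

```bash
python3 -c "
from h import *
tog()"
```

```text
TCP [651.9 293.3 110.8] yaw 82.01 z [-0.107  0.012 -0.994] F [-8.7 -3.5 -3.8] gap 21.5 t 33.4
axis coords 603.4 383.3
grasp [653.9 293.1 129.5] rel pivot x,y,z 22.8 -0.9 53.5 r 58.1 ang 0.403 wt [-0.58  1.74  0.07] [ 0.25  0.69  1.11  0.04  1.44 -1.19]
```

Request:
apply_moves:
  motion:
    - [0,0,0,0.8,-0.1,-0.4,8]
    - [0,0,0,0.8,-0.1,-0.4,8]
    - [0,0,0,0.6,-0.1,-0.3,8]
    - [0,0,0,0,0,0,8]
    - [0,0,0,0,0,0,8]
    - [0,0,0,0,0,0,8]
    - [0,0,0,0,0,0,8]
    - [0,0,0,0,0,0,8]

```text
time_s: 34.2
position: [0.6542, 0.293, 0.1099]
ee_rot: [-0.212, -3.027, -0.007]
ft_force: [-8.8, -3.7, -4.0]
finger_gap: 0.228
```

```bash
python3 -c "
from h import *
tog()"
```

```text
TCP [654.2 293.  109.9] yaw 82.0 z [-0.106  0.012 -0.994] F [-8.8 -3.7 -4. ] gap 21.2 t 34.2
axis coords 605.8 383.3
grasp [656.2 292.8 128.6] rel pivot x,y,z 25.1 -0.9 52.6 r 58.3 ang 0.446 wt [-0.53  1.72  0.14] [ 0.25  0.7   1.11  0.04  1.44 -1.19]
```

Request:
apply_moves:
  motion:
    - [0,0,0,0.7,-0.1,-0.3,8]
    - [0,0,0,0.7,-0.1,-0.3,8]
    - [0,0,0,0,0,0,8]
    - [0,0,0,0,0,0,8]
    - [0,0,0,-0.4,0.1,-0.9,8]
    - [0,0,0,-0.6,0.1,-1.4,8]
    - [0,0,0,-0.6,0.1,-1.4,8]
    - [0,0,0,0,0,0,8]

```text
time_s: 35.0
position: [0.6533, 0.2932, 0.1058]
ee_rot: [-0.211, -3.026, -0.007]
ft_force: [-10.3, -3.1, -0.5]
finger_gap: 0.228
```

```bash
python3 -c "
from h import *
tog()"
```

```text
TCP [653.3 293.2 105.8] yaw 82.01 z [-0.107  0.012 -0.994] F [-10.3  -3.1  -0.5] gap 21.2 t 35.0
axis coords 604.9 383.3
grasp [655.4 292.9 124.5] rel pivot x,y,z 24.2 -0.9 48.5 r 54.2 ang 0.463 wt [-0.56  2.13  0.16] [ 0.25  0.7   1.12  0.04  1.43 -1.19]
```

Request:
apply_moves:
  motion:
    - [0,0,0,-0.6,0.1,-1.4,8]
    - [0,0,0,-0.6,0.1,-1.4,8]
    - [0,0,0,-0.6,0.1,-1.4,8]
    - [0,0,0,-0.3,0,-0.6,8]
    - [0,0,0,0,0,0,8]
    - [0,0,0,0,0,0,30]
    - [0,0,0,0,0,0,50]
    - [0,0,0,0,0,0,60]

```text
time_s: 35.8
position: [0.6561, 0.2943, 0.1028]
ee_rot: [-0.214, -3.037, -0.012]
ft_force: [-0.6, -0.1, 0.1]
finger_gap: 0.436
```

Request:
apply_moves:
  motion:
    - [0,0,0,0,0,0,60]
    - [0,0,0,0,0,15,60]
    - [0,0,0,0,0,30,60]
    - [0,0,0,-10,0,35,60]
    - [0,0,0,-15,0,35,60]
    - [0,0,0,-20,0,35,60]
    - [0.014,-0.105,0,-20,0,30,60]
    - [0,0,0,0,0,0,60]

```text
time_s: 36.6
position: [0.5875, 0.2947, 0.2898]
ee_rot: [0.214, 3.119, 0.05]
ft_force: [-0.1, 0.8, 1.2]
finger_gap: 0.646
```

```bash
python3 - <<'E'
from h import *
get_image('wrist');s=stat();i=camera_info('wrist');im,d=get_image('wrist');P=cloud(d,i);np.savez('pics/w12.npz',im=im,d=d)
z=P[...,2]*1e3
near=(np.hypot(P[...,0]-.64,P[...,1]-.296)<.05)
for z0 in range(78,145,8):
    m=near&(z>z0)&(z<z0+8)
    if m.sum()>5: print(z0,m.sum(),'x',np.percentile(P[m][:,0]*1e3,[3,97]).round(0),'y',np.percentile(P[m][:,1]*1e3,[3,50,97]).round(0))
print([(x['position'].round(4) if hasattr(x['position'],'round') else x['position'],x['score']) for x in spot_in('sleeve_grip','wrist')][:2])
r=cut_out('plate','wrist')
if r:
    v,u=np.nonzero(r[0]['region']);print('plate',rect(onplane(np.c_[u,v],i,.076)))
cv2.imwrite('pics/w12.png',cv2.resize(im[:300],None,fx=1.5,fy=1.5))
E
```

```text
TCP [588.7 294.3 287.3] yaw 82.12 z [ 0.013  0.03  -0.999] F [-0.1 -0.3 -0. ] gap 60.3 t 36.65
axis coords 540.7 375.2
78 187 x [616. 643.] y [279. 297. 313.]
86 292 x [620. 639.] y [283. 296. 309.]
94 83 x [629. 640.] y [286. 299. 305.]
102 72 x [635. 644.] y [284. 295. 305.]
110 99 x [636. 648.] y [284. 295. 304.]
118 119 x [640. 653.] y [283. 295. 304.]
126 279 x [645. 664.] y [283. 293. 302.]
134 8 x [648. 651.] y [290. 294. 299.]
[([0.6428, 0.2934, 0.1261], 0.83)]
plate (array([613.5,  62.9]), array([106.2,  83.4]), 83.0)
```

View pics/w12.png

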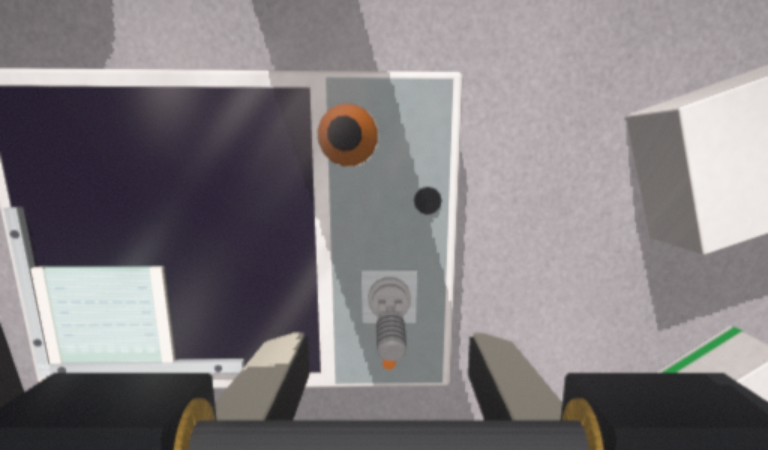

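The lever leans to the far side, mirror-symmetric to the start and with the sleeve end at its resting height (about 130 mm). The plate lies along both stops. One last metric check of the plate from above.

Request:
apply_moves:
  motion:
    - [0,0,0,-4,-28,2,60]
    - [0,0,0,-6,-30,2,60]
    - [0,0,0,-6,-30,2,60]
    - [0,0,0,-6,-30,2,60]
    - [0,0,0,-6,-30,2,60]
    - [0,0,0,-6,-25,2,60]
    - [0,0,0,0,0,0,60]
    - [0,0,0,0,0,0,60]

```text
time_s: 37.6
position: [0.5565, 0.12, 0.2923]
ee_rot: [0.222, 3.132, 0.044]
ft_force: [-0.6, 0.6, -0.1]
finger_gap: 0.645
```

```bash
python3 - <<'E'
from h import *
get_image('wrist');s=stat();i=camera_info('wrist');im,d=get_image('wrist');g=im.mean(2)
r=cut_out('plate','wrist');m=r[0]['region'];v,u=np.nonzero(m);print(rect(onplane(np.c_[u,v],i,.076)))
box=u.min(),u.max(),v.min(),v.max();print(box)
th=np.radians(-8.1);X=np.array([np.cos(th),np.sin(th)]);Y=np.array([-np.sin(th),np.cos(th)])
# visible outline as a polygon; corners in viewer frame
c=max(cv2.findContours(m.astype(np.uint8),0,2)[0],key=cv2.contourArea);q=cv2.approxPolyDP(c,4,True)[:,0]
w=onplane(q,i,.076)[:,:2]*1e3;print(np.c_[w@X-538.3,w@Y-258.2].round(1),'want x 18..100, y -160..-58')
S=[(100,-160),(100,0),(-30,-160)]
for a,b in S:
    W=np.r_[(538.3+a)*X+(258.2+b)*Y,78]/1e3;print((a,b),proj(W,i).round(1))
u0,u1,v0,v1=box;cr=im[max(v0-30,0):v1+40,max(u0-40,0):u1+60];cv2.imwrite('pics/w13.png',cv2.resize(cr,None,fx=3.2,fy=3.2,interpolation=cv2.INTER_CUBIC)[:600,:800])
for t in ['scraper','reagent_bottle','tip_box','dye_bottle']:
    get_image('top');print(t,[(np.round(x['position'],3),round(x['score'],2)) for x in spot_in(t,'top')][:3])
E
```

```text
TCP [556.4 120.7 292.4] yaw 81.97 z [ 0.004  0.028 -1.   ] F [-0.2 -0.3  0.5] gap 59.5 t 37.65
axis coords 533.5 198.8
(array([612.7,  62.7]), array([102.9,  82.1]), 81.6)
(np.int64(172), np.int64(255), np.int64(183), np.int64(244))
[[  19.9  -59.6]
 [  20.6 -159.5]
 [  74.7 -160.6]
 [  66.8 -128.5]
 [ 100.1 -120.9]
 [ 100.7  -59.7]] want x 18..100, y -160..-58
(100, -160) [[176.4 244.9]]
(100, 0) [[299.8 243.7]]
(-30, -160) [[169.3 144. ]]
scraper [(array([ 0.586, -0.155,  0.121]), 0.74), (array([ 0.578, -0.342,  0.077]), 0.63), (array([ 0.732, -0.363,  0.08 ]), 0.62)]
reagent_bottle [(array([ 0.44 , -0.189,  0.127]), 0.56), (array([0.505, 0.095, 0.07 ]), 0.35)]
tip_box [(array([ 0.733, -0.177,  0.066]), 0.91)]
dye_bottle [(array([0.5  , 0.271, 0.123]), 0.54)]
```

View pics/w13.png

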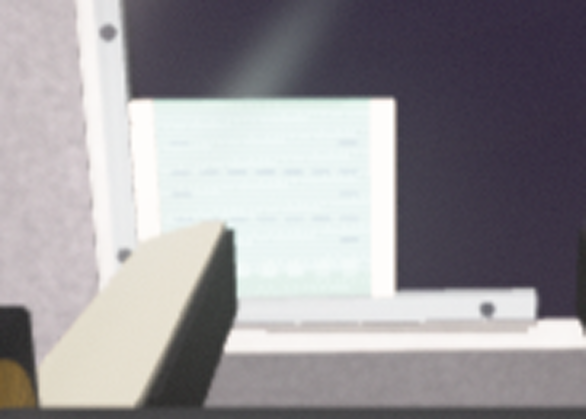

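The plate is flush along both stops and square, and the bystanders are unmoved. Handing in.

```bash
python3 -c "
from plant import *
print(close_job())"
```

```text
the job is handed in; nothing more can be done
None
```

The job is done in the order asked and handed in at about 38 s of the 72 s allowed. `close_job()` gave no verdict, so the outcome below rests on my own checks.

- **Plate:** I pushed it with the scraper against the side stop, then the far stop, then nudged it once more towards the side stop. Contact force was about 6–7 N each time. The last camera fit puts its visible corners within about 2 mm of the target and its angle within about 0.5° of square. The close crop shows it flush on both stops, though a finger hid the corner itself there.
- **Scraper:** It is back upright in its stand, with its head and handle measured at the same heights as at the start.
- **Toggle:** I lifted the sleeve about 8–9 mm along the lever, swung it to the far side, lowered it and let go. The sleeve end now mirrors its starting position at its resting height of about 130 mm, which fits a lever locked on. I have no direct reading of the lock or of the lamp.
- **Bystanders:** The bottles and the tip box moved no more than the detector's own error. The detectors disagreed by up to about 15 mm on the dye bottle's height and gave some low-score detections. I put these down to viewpoint and noise.

The gripper never touched the glass, and the largest measured force was about 12 N.

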